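# Feed the top hard drive down the chute

## Robot

A 6-joint arm with a two-finger parallel gripper is mounted at the origin on the work surface. World frame = base frame: x ahead of the robot, y to its left, z up, the work surface at z = 0. Lengths are in m, angles in rad, forces in N, time in s.
With the tool pointing down it reaches from about 0.425 to 0.95 m from the base axis. Payload 3.5 kg.
Tool frame: the origin (TCP) lies midway between the tips of the shut fingers; the grasp point (between the pads) lies 19 mm behind it; z points along the fingers, x is the direction in which the jaws open and shut, and the axes are right-handed (so a half turn about z gives the same grasp; the last joint's range is limited). The gripper opens to 85 mm and grips with 20 to 120 N. Pads are 22 mm wide; open, the fingers measure 114 mm over their backs; the gripper's body (76 mm by 85 mm) begins 54 mm behind the grasp point. The pads swing forward as they close: fully open they stand 13 mm farther back than shut.
Start: joints at [-1.291, 0.286, 1.577, -0, 1.279, -0.15], TCP at [0.281, -0.614, 0.231] pointing down, gripper open.
Joint ranges: [-2.77, 2.77], [-0.9, 2.22], [0.21, 2.48], [-1.53, 4.67], [0.24, 2.81], [-2.84, 2.84]. Speed limits (rad/s): [2.79, 2.79, 3.14, 3.14, 3.14, 3.14].

## Interface

Orientations are given as a unit quaternion [x, y, z, w].
In Python, from plant import readout, optics, ctrl gives the robot as it stands. The module is installed in compiled form; this text tells all that it offers.
- The arm moves only by the shell command python3 -m crank 'ROWS' [OPENING] [FORCE]. ROWS is text: rows parted by semicolons, each of 6 numbers parted by spaces: the shift along the tool's x, y, z in mm, then the turn, a rotation vector about the tool's x, y, z in rad. In form: dx dy dz ax ay az; .... A call has 1 to 5 rows; each row shifts and turns the commanded pose from where the row before left it, along the tool's axes as they then stand; what a row does not reach is not made up. A row lasts 1/8 s, in which the tool goes at most 62.5 mm and 10.7 degrees, less where a joint would pass 70% of its speed; a pose out of reach is approached as far as the arm can. A call is refused whole if a number of a shift passes 62.5 or a number of a turn 0.188, either way. A call with a gripper value outside its range is refused whole. OPENING is the opening, from -1 (shut) to 1 (fully open), set as the call begins (- or left out, the last holds). The fingers move at their own pace and stop on an object; FORCE is the grip in N (left out, the last holds). Time passes only in rows, so rows that do not move let the fingers close. It gives the time, the measured TCP pose, the force and the opening at its end, in the units of the state.
- readout.get_state(): the state, without advancing time (a new reading comes with each control period).
- optics.read_camera(name): name is "scene" or "top"; returns the picture (400x640x3 uint8, red, green, blue); there is no depth.
- optics.calibration(name): a dict with "mtx" (3x3 intrinsics, pixels), "dist_coeffs" ([k1, k2, p1, p2, k3] as OpenCV has them; the pictures are not rectified), "rvec" (rotation vector, rad) and "tvec" (3), from world to camera coordinates, as OpenCV has them. Camera axes: x right, y down, z forward; pixel columns grow to the right and rows downward; lengths in m; the calibration is good to about 2 mm. A picture is of the moment at which its call begins. calibration takes no time and is no camera call.
- ctrl.sign_off(): hands the job in, once; it reports no verdict.
Trained networks look in the newest picture that a camera, given by its name, has taken for a name from the list of things; names that differ only in an ending like _2 or _b are one class to them, and where a whole thing is asked for, a point or a joint stands for the part that bears it (a point fixed in the world has none). Each returns a list of dicts, best first, with "p" (0 to 1); they miss things now and then, are a little off and sometimes report something else, mostly with a low value. They report only what shows in the picture. A call takes as long as a camera call. They do not tell look-alikes from the thing itself.
- optics.recognise(camera, thing): "xy" ([column, row] as shares, 0 to 1, of the picture: columns of its width, rows of its height, amid what is visible of it).
The state is a dict: "time": time; "qpos": joint angles; "dq": joint speeds; "joint_efforts": joint torques, N m; "eef_pos": TCP position; "tcp_rot": TCP orientation; "contact_force": force on the tool from outside, world axes, zero at the start; "wrist_torque": the same for the moment, N m; "opening": opening from 0.0 (shut) to 1.0 (fully open).
Only numpy, scipy, OpenCV 4.12 (cv2) and the standard library are available. Lean on these libraries where they do the work, as an engineer would, in place of code of your own. Each camera call takes 0.05 s, during which the arm holds its last target.

## Task

Swing the red keeper arm fully open by its black knob, before moving any drive. Then slide the top hard drive sideways off the stack, not lifting it and not shifting the two drives below, so that it runs down the white chute and rests flat against the blue stop at the bottom. Finally swing the keeper arm back fully closed and let go; leave everything else where it is.

Things in the scene. Friction and masses are not known exactly. Their poses are not given: they have to be found in the camera images.
- station: Fixed feed station: grey base plate, dark steel pedestal (160 x 110 mm, top 60 mm above the table) carrying the stack, and beside it a slick white chute with blue side walls and a blue stop at its low end. Origin on the table under the pedestal's centre; +y points from the stack down the chute, z up; turned only about the vertical.
- chute_top (a point): Middle of the chute floor's upper edge: station frame y 60, z 110 mm, 2 mm below the top drive's underside. The floor falls 24 deg (0.42 rad) along +y to the stop at y 270 mm; 165 mm wide inside; walls 18 mm high from y 100 mm on. A drive whose centre has passed this edge tips and slides down by itself (friction 0.15; 0.6 between drives).
- seat (a point): Point on the chute floor where the middle of the drive's underside lies when the drive rests against the stop; in the station's frame at x 0, y 224, z 37 mm.
- keeper (a joint): Angle of the red keeper arm about its vertical hinge: 0 = fully closed, lying across the way out of the stack along the station's +x (it may start up to 0.3 rad open); 1.6 rad = fully open, lying along the station's +y beside the chute. Growing values turn anticlockwise seen from above. It stays where it is left; about 1 N at the knob moves it.
- keeper_hinge (a point): On the keeper's hinge axis, 125 mm above the table; in the station's frame at x -95, y 72 mm. The red bar is 12 mm wide and 14 mm high (118 to 132 mm above the table).
- keeper_knob (a point): Middle of the keeper's upright black round knob, 18 mm in diameter, standing on the bar from 132 to 185 mm above the table, 110 mm from the hinge axis; this point is 160 mm above the table.
- top_drive: Top hard drive of the stack: flat steel box with a blank white label on top, 147 (x) x 102 (y) x 26 (z) mm, about 0.6 kg. Origin at the middle of its underside, 112 mm above the table at the start; its top is at 138 mm. Its long side lies along the station's x, within 0.07 rad.
- middle_drive: Second drive of the stack, same size, no label, must stay. Origin at the middle of its underside, 86 mm above the table.
- bottom_drive: Lowest drive of the stack, same size, must stay. Origin at the middle of its underside, on the pedestal 60 mm above the table.
- fan: Bystander: square black computer fan, 120 x 120 x 25 mm, lying on the table. Origin under its centre.
- tape: Bystander: yellow tape ring, 90 mm across, 24 mm high. Origin under its centre.
- heatsink: Bystander: finned aluminium heat sink on a copper base, 90 x 70 x 38 mm. Origin under its centre.
- screwdriver: Bystander: screwdriver with an orange handle lying along its x axis on the table, about 200 mm long.
- mug: Bystander: blue mug, 80 mm across, 95 mm high. Origin under its centre.
- parts_tray: Bystander: green two-part tray, 160 x 110 x 35 mm. Origin under its centre.
Not all that is in view belongs to the job. What is shaped like the top_drive but orange or yellow is not meant.

How it is judged:
On the way, in this order (a step that is already met when the one before it is completed fails the run):
1. the keeper is swung open while the top drive still lies on the stack (value of joint keeper above 1.4 rad and distance of top_drive from where it was at the start of the episode below 0.01 m), for 0.1 s.
2. the top drive has slid down the chute and rests against the stop, with the keeper still open (distance between top_drive and seat below 0.015 m and angle between top_drive's own z axis and vertical between 0.36 and 0.48 rad and angle between the x axis of top_drive and the x axis of station, either way round below 0.12 rad and linear speed of top_drive below 0.02 m/s and value of joint keeper above 1.3 rad), for 0.2 s.
At the end, for the whole second after the job is handed in: Top drive at rest against the stop: underside's middle within 15 mm of the seat, flat on the slope (tilt 0.36 to 0.48 rad), square to the chute within 0.12 rad; the two lower drives within 10 mm of their start; keeper closed within 0.12 rad (distance between top_drive and seat below 0.015 m and angle between top_drive's own z axis and vertical between 0.36 and 0.48 rad and angle between the x axis of top_drive and the x axis of station, either way round below 0.12 rad and linear speed of top_drive below 0.02 m/s and distance of each of middle_drive, bottom_drive from where it was at the start of the episode below 0.01 m and value of joint keeper below 0.12 rad); the robot touches nothing.
It fails at once if the middle or bottom drive is shifted more than 10 mm (distance of any of middle_drive, bottom_drive from where it was at the start of the episode above 0.01 m).
It fails at once if the top drive is lifted more than 28 mm above where it lay (height (world z) of top_drive above 0.14 m).
It fails at once if a bystander is moved more than 30 mm (distance of any of fan, tape, heatsink, screwdriver, mug, parts_tray from where it was at the start of the episode above 0.03 m).
It also fails if it takes over 64 s, if anything falls off the work surface, if the arm or the gripper's body presses on something with over 40 N, if the wrist force passes 120 N, or if a joint passes its speed limit or range.

## Working session

There is one attempt and no reset: what is moved stays moved. The work goes in short steps, Python scripts to look and compute and a shell command to move; the robot and the scene stay as the last step left them, time stands still between calls to the robot, and variables do not carry over. Pictures are saved under pics/ and viewed, and the job is handed in when it is done.

```bash
mkdir -p pics
python3 - <<'E'
from plant import readout, optics
import cv2
s=readout.get_state();print({k:(s[k]) for k in s})
for c in("scene","top"):
    im=optics.read_camera(c);cv2.imwrite(f"pics/{c}0.png",im[:,:,::-1])
    print(c,optics.calibration(c))
    for t in("keeper_knob","top_drive","station","keeper"):
        print(t,[(round(d['p'],2),[round(d['xy'][0]*640),round(d['xy'][1]*400)]) for d in optics.recognise(c,t)][:3])
E
```

```text
{'time': 0.0, 'qpos': array([-1.29100356e+00,  2.87179258e-01,  1.57818140e+00, -1.06930772e-05,
        1.27855870e+00, -1.49993227e-01]), 'dq': array([ 3.60857039e-04,  6.63174783e-05,  1.14745413e-03,  2.50757234e-04,
       -2.73436924e-03,  8.84002539e-04]), 'joint_efforts': array([-1.27396033e-04, -4.05982339e+01, -2.92626840e+01, -1.64576704e-04,
        5.83595989e-03,  7.19887424e-06]), 'eef_pos': array([ 0.28110389, -0.61296793,  0.22993571]), 'tcp_rot': array([ 8.41628528e-01, -5.40055615e-01, -8.77606193e-04, -7.63683754e-04]), 'contact_force': array([-0.75830623,  0.81838327, -0.51203273]), 'wrist_torque': array([-0.0058406 ,  0.02971254,  0.02300746]), 'opening': 1.0019234358283085}
scene {'mtx': array([[422.83631061,   0.        , 318.99286726],
       [  0.        , 422.83631061, 200.3739067 ],
       [  0.        ,   0.        ,   1.        ]]), 'dist_coeffs': array([-0.1022324,  0.       ,  0.       ,  0.       ,  0.       ]), 'rvec': array([ 1.62806175,  1.62432942, -0.86376005]), 'tvec': array([ 0.04024907, -0.23040733,  1.64148304])}
keeper_knob [(0.81, [326, 193]), (0.44, [377, 186])]
top_drive [(0.94, [181, 189]), (0.89, [299, 204]), (0.82, [269, 183])]
station [(0.59, [352, 237])]
keeper [(0.54, [327, 189])]
top {'mtx': array([[520.78913181,   0.        , 324.27046995],
       [  0.        , 520.78913181, 190.96290537],
       [  0.        ,   0.        ,   1.        ]]), 'dist_coeffs': array([-0.05214708,  0.        ,  0.        ,  0.        ,  0.        ]), 'rvec': array([ 2.15020073, -2.11724724,  0.13945377]), 'tvec': array([-0.04124441,  0.59422841,  1.62807899])}
keeper_knob [(0.45, [321, 200])]
top_drive [(0.87, [460, 260]), (0.83, [368, 268]), (0.67, [347, 183])]
station [(0.72, [294, 195])]
keeper [(0.59, [324, 196])]
```

View pics/scene0.png

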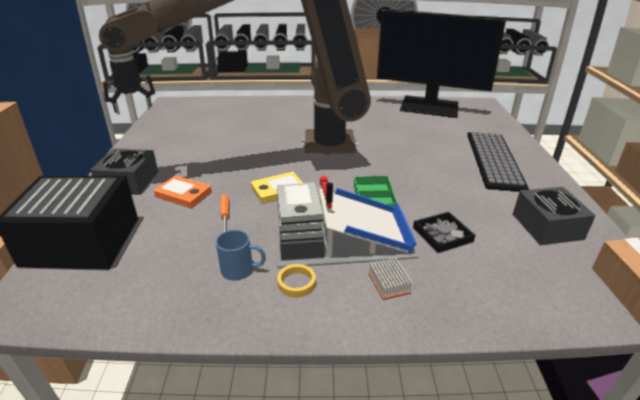

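View pics/top0.png

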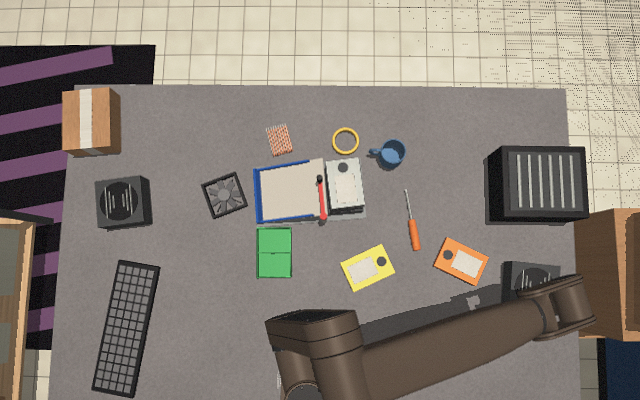

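Run:
```python
import cv2
a=cv2.imread('pics/top0.png')[110:290,220:420];cv2.imwrite('pics/topc.png',cv2.resize(a,None,fx=3.3,fy=3.3,interpolation=2))
a=cv2.imread('pics/scene0.png')[130:310,230:460];cv2.imwrite('pics/scenec.png',cv2.resize(a,None,fx=3.3,fy=3.3,interpolation=2))
```

```text
(no output)
```

View pics/topc.png

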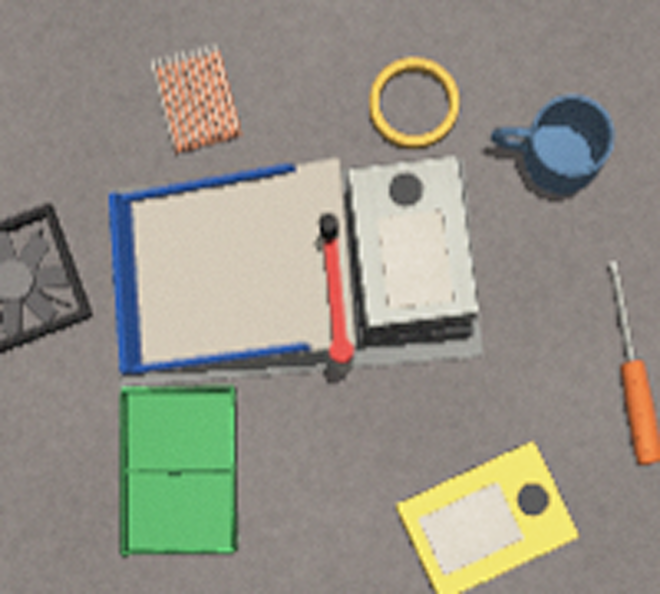

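View pics/scenec.png

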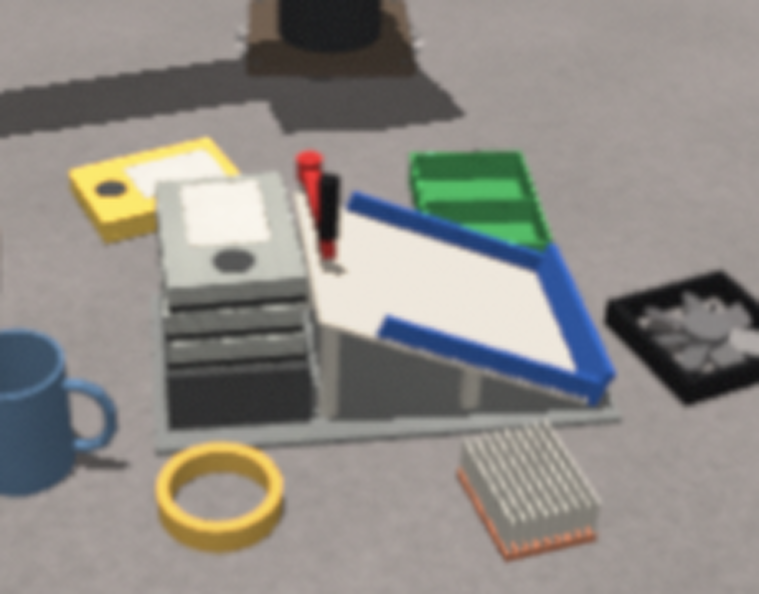

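Run:
```python
import cv2
a=cv2.imread('pics/top0.png')[150:232,246:370];cv2.imwrite('pics/topd.png',cv2.resize(a,None,fx=6.4,fy=6.4,interpolation=cv2.INTER_CUBIC))
a=cv2.imread('pics/scene0.png')[168:262,272:392];cv2.imwrite('pics/scened.png',cv2.resize(a,None,fx=6.3,fy=6.3,interpolation=cv2.INTER_CUBIC))
```

```text
(no output)
```

View pics/topd.png

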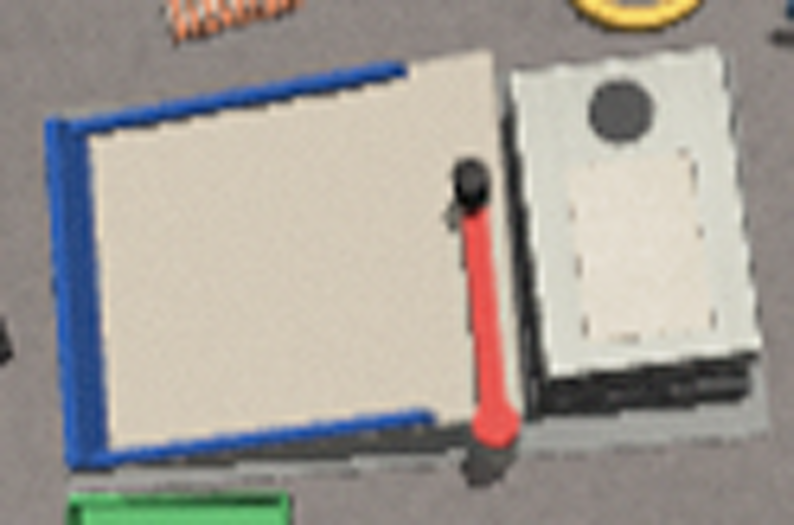

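View pics/scened.png

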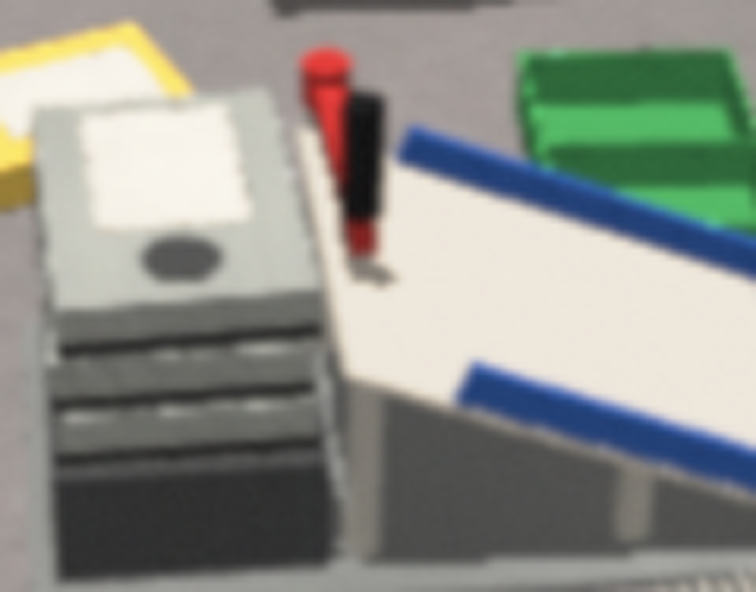

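```bash
cat > h.py <<'E'
import numpy as np,cv2
from plant import optics
from scipy.optimize import least_squares
C={c:optics.calibration(c) for c in("top","scene")}
def proj(c,P):
    k=C[c];return cv2.projectPoints(np.array(P,float).reshape(-1,1,3),k['rvec'],k['tvec'],k['mtx'],k['dist_coeffs'])[0].reshape(-1,2)
def atz(c,px,z):
    k=C[c];n=cv2.undistortPoints(np.array([[px]],float),k['mtx'],k['dist_coeffs']).ravel()
    R=cv2.Rodrigues(k['rvec'])[0];o=-R.T@k['tvec'];d=R.T@np.array([n[0],n[1],1]);return o+d*(z-o[2])/d[2]
def tf(p,P):
    P=np.array(P,float);c,s=np.cos(p[2]),np.sin(p[2])
    return np.c_[p[0]+c*P[:,0]-s*P[:,1],p[1]+s*P[:,0]+c*P[:,1],P[:,2]]
E
python3 - <<'E'
from h import *
T=lambda a:np.array(a)/6.4+[246,150]
S=lambda a:np.array(a)/6.3+[272,168]
dt=T([(512,72),(718,47),(760,350),(548,377)]); D=np.array([(.0735,.051,.138),(.0735,-.051,.138),(-.0735,-.051,.138),(-.0735,.051,.138)])
ds=S([(320,292),(55,312),(35,105),(272,90)])
for nm,f in(("top",lambda p:(proj("top",tf(p,D))-dt).ravel()),("scene",lambda p:(proj("scene",tf(p,D))-ds).ravel()),):
    r=least_squares(f,[.65,0,0]);print("drive",nm,r.x,np.round(r.fun,1))
F=[(.0825,.1,.0922),(-.0825,.1,.0922),(.0825,.27,.0165),(-.0825,.27,.0165)]
ft=T([(408,78),(435,410),(91,135),(107,449)])
r=least_squares(lambda p:(proj("top",tf(p,F))-ft).ravel(),[.65,0,0]);st=r.x;print("station",r.x,np.round(r.fun,1))
print("up corner",atz("top",T((490,50)),.11),tf(st,[(.0825,.06,.11)]),"scene",atz("scene",S((348,378)),.11),"far",atz("scene",S((303,128)),.11),tf(st,[(-.0825,.06,.11)]))
H=tf(st,[(-.095,.072,.132)]);print("hinge",H,"seen",atz("top",T((494,423)),.135))
for c,px,z in(("top",T((470,172)),.185),("top",T((472,196)),.132),("scene",S((367,98)),.185),("scene",S((361,218)),.132)):
    K=atz(c,px,z);d=K-H[0];print("knob",K,np.hypot(d[0],d[1]),"ang",np.arctan2(d[1],d[0])-st[2])
E
```

```text
drive top [ 0.60632275 -0.09695352  0.13752983] [-0.5  0.1  0.4 -0.   0.2 -0.  -0.2 -0.1]
drive scene [ 0.614684   -0.09371027  0.12694858] [ 0.6 -0.1 -0.6 -0.1 -0.5  0.1  0.5 -0.1]
station [ 0.60598698 -0.09431976  0.09204214] [ 0.4 -0.1 -0.   0.  -0.4 -0.3 -0.   0.4]
up corner [ 0.68923249 -0.0263874   0.11      ] [[ 0.68262303 -0.02699098  0.11      ]] scene [ 0.69769647 -0.02467447  0.11      ] far [ 0.52107918 -0.04033166  0.11      ] [[ 0.51832146 -0.04215649  0.11      ]]
hinge [[ 0.50477142 -0.03135619  0.132     ]] seen [ 0.50441635 -0.03203744  0.135     ]
knob [ 0.61533905 -0.02010923  0.185     ] 0.1111381774156207 ang 0.009329399551215353
knob [ 0.61323448 -0.01961118  0.132     ] 0.10909711222790436 ang 0.015823380218103894
knob [ 0.61893099 -0.01688552  0.185     ] 0.11507304615976682 ang 0.034043704724543336
knob [ 0.6228727  -0.01832285  0.132     ] 0.11881825759404627 ang 0.017870395826688867
```

```bash
cat >> h.py <<'E'
from scipy.spatial.transform import Rotation as Ro
from plant import readout
def go(x,y,z,yaw):
    s=readout.get_state();R=Ro.from_quat(s['tcp_rot']).as_matrix();p=s['eef_pos']
    y0=np.arctan2(R[1,0],R[0,0])
    print('t',s['time'],'p',np.round(p,4),'yaw',round(y0,3),'tilt',np.round(R[:,2],3),'F',np.round(s['contact_force'],1),'op',round(s['opening'],2),'q6',round(s['qpos'][5],2))
    if x is not None: print('tool mm',np.round(1e3*R.T@(np.array([x,y,z])-p),1),'az',round(-(yaw-y0),3))
def st(): go(None,0,0,0)
E
python3 -c "
from h import *
go(.615,-.020,.23,-1.46)"
```

```text
t 0.5 p [ 0.2813 -0.6136  0.2313] yaw -1.141 tilt [-0.  0. -1.] F [-0.6  0.1  0.4] op 1.0 q6 -0.15
tool mm [-400.5 -550.7    1.3] az 0.319
```

```bash
python3 -m crank '-28 -39 0 0 0 0.05; -28 -39 0 0 0 0.05; -28 -39 0 0 0 0.05; -28 -39 0 0 0 0.05; -28 -39 0 0 0 0.05' 1 40; python3 -c "
from h import *
go(.615,-.020,.23,-1.46)"
```

```text
time: 1.12
eef_pos: [0.4209, -0.4172, 0.2316]
tcp_rot: [0.767, -0.642, 0.0, 0.0]
contact_force: [-0.5, -0.6, -0.5]
opening: 0.997
t 1.125 p [ 0.4209 -0.4172  0.2316] yaw -1.393 tilt [ 0.    -0.001 -1.   ] F [-0.5 -0.6 -0.5] op 1.0 q6 0.44
tool mm [-356.6 -261.4    1.5] az 0.067
```

```bash
python3 -m crank '-40 -29 0 0 0 0.067; -40 -29 0 0 0 0; -40 -29 0 0 0 0; -40 -29 0 0 0 0; -40 -29 0 0 0 0' >/dev/null; python3 -c "
from h import *
go(.615,-.020,.23,-1.46)"
```

```text
t 1.75 p [ 0.5394 -0.2005  0.2317] yaw -1.458 tilt [ 0.001 -0.    -1.   ] F [ 0.1 -0.2  0.4] op 1.0 q6 0.93
tool mm [-170.8  -95.4    1.7] az 0.002
```

```bash
python3 -m crank '-45 -24 0 0 0 0; -45 -24 0 0 0 0; -45 -24 0 0 0 0; -27 -18 0 0 0 0; 0 0 0 0 0 0' >/dev/null
python3 - <<'E'
from h import *
go(.615,-.020,.149,-1.46)
import cv2
for c in("scene","top"):
    im=optics.read_camera(c)[:,:,::-1]
    a=im[130:310,230:460] if c=="scene" else im[110:290,220:420]
    cv2.imwrite(f"pics/{c}1.png",cv2.resize(a,None,fx=3,fy=3,interpolation=2))
E
```

```text
t 2.375 p [ 0.6105 -0.0288  0.2314] yaw -1.454 tilt [ 0.  0. -1.] F [-0.3  0.1 -0.2] op 1.0 q6 1.24
tool mm [-8.2 -5.5 82.4] az 0.006
```

View pics/scene1.png

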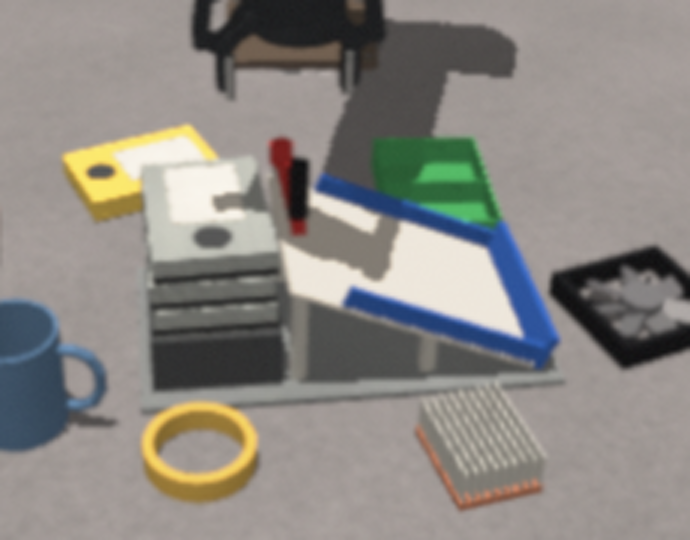

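```bash
python3 -m crank '-8 -5 20 0 0 0; 0 0 30 0 0 0; 0 0 30 0 0 0; 0 0 0 0 0 0' >/dev/null; python3 -m crank '0 0 0 0 0 0; 0 0 0 0 0 0; 0 0 0 0 0 0; 0 0 0 0 0 0; 0 0 0 0 0 0' -1 25
python3 - <<'E'
from h import *
go(.614,-.020,.149,-1.46)
import cv2
for c in("scene","top"):
    im=optics.read_camera(c)[:,:,::-1]
    a=im[130:310,230:460] if c=="scene" else im[110:290,220:420]
    cv2.imwrite(f"pics/{c}2.png",cv2.resize(a,None,fx=3,fy=3,interpolation=2))
E
```

```text
time: 3.6
eef_pos: [0.6144, -0.0207, 0.1525]
tcp_rot: [0.746, -0.666, -0.0, -0.002]
contact_force: [-1.9, 5.7, 3.7]
opening: 0.203
t 3.6 p [ 0.6144 -0.0207  0.1525] yaw -1.458 tilt [ 0.001  0.003 -1.   ] F [-1.9  5.7  3.7] op 0.2 q6 1.26
tool mm [-0.7  0.3  3.5] az 0.002
```

View pics/scene2.png

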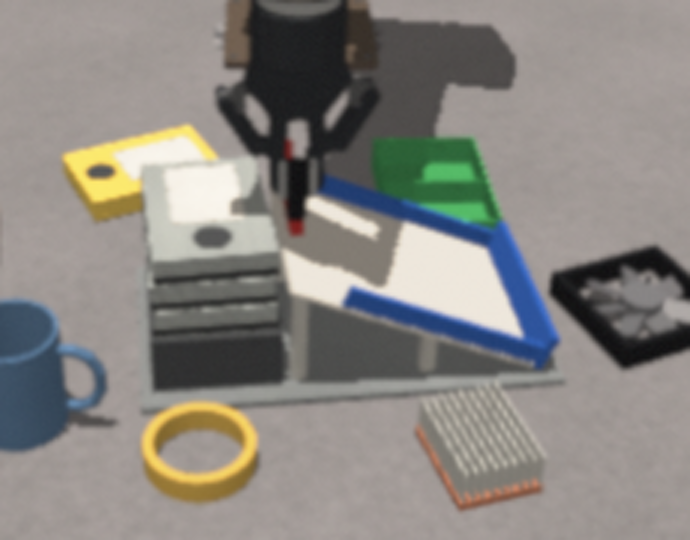

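The knob is gripped (opening 0.20 ≈ 17 mm, the knob held between the pads near (298,185)). Next is the swing.

```bash
python3 -m crank '-11 0.6 0 0 0 -0.1; -11 0.6 0 0 0 -0.1; -11 0.6 0 0 0 -0.1; -11 0.6 0 0 0 -0.1; 0 0 0 0 0 0'
python3 - <<'E'
from h import *
th=.107+.4
go(.505+.11*np.cos(th),-.0315+.11*np.sin(th),.152,-1.458+.4)
E
```

```text
time: 4.32
eef_pos: [0.6017, 0.0202, 0.1526]
tcp_rot: [0.863, -0.505, 0.002, -0.001]
contact_force: [3.9, 3.5, 1.2]
opening: 0.201
t 4.325 p [0.6017 0.0202 0.1526] yaw -1.058 tilt [ 0.005  0.001 -1.   ] F [3.9 3.5 1.2] op 0.2 q6 0.92
tool mm [-1.8 -0.4  0.6] az -0.0
```

```bash
python3 -m crank '-11 0.6 0 0 0 -0.1; -11 0.6 0 0 0 -0.1; -11 0.6 0 0 0 -0.1; -11 0.6 0 0 0 -0.1; -11 0.6 0 0 0 -0.1'; python3 -m crank '-11 0.6 0 0 0 -0.1; -11 0.6 0 0 0 -0.1; -11 0.6 0 0 0 -0.1; -11 0.6 0 0 0 -0.1; 0 0 0 0 0 0'
python3 - <<'E'
from h import *
for th in (.107+1.3,.092+1.58):go(.505+.11*np.cos(th),-.0315+.11*np.sin(th),.152,th-np.pi/2)
s=readout.get_state()['eef_pos'];print(np.arctan2(s[1]+.0315,s[0]-.505)-.092)
E
```

```text
time: 4.95
eef_pos: [0.5646, 0.0595, 0.1526]
tcp_rot: [0.961, -0.275, 0.003, -0.002]
contact_force: [6.1, 4.4, -0.2]
opening: 0.197
time: 5.58
eef_pos: [0.5222, 0.0746, 0.1526]
tcp_rot: [0.997, -0.08, 0.001, -0.001]
contact_force: [2.9, 5.6, 3.4]
opening: 0.204
t 5.575 p [0.5222 0.0746 0.1526] yaw -0.16 tilt [ 0.003  0.002 -1.   ] F [2.9 5.6 3.4] op 0.2 q6 0.11
tool mm [ 0.4 -2.5  0.6] az 0.004
t 5.575 p [0.5222 0.0746 0.1526] yaw -0.16 tilt [ 0.003  0.002 -1.   ] F [2.9 5.6 3.4] op 0.2 q6 0.11
tool mm [-28.5   1.2   0.5] az -0.261
1.3183574789113337
```

```bash
python3 -m crank '-11 0.6 0 0 0 -0.1; -11 0.6 0 0 0 -0.1; -5 0.3 0 0 0 -0.05; -3 0 0 0 0 0; 0 0 0 0 0 0'
python3 - <<'E'
from h import *
st()
s=readout.get_state()['eef_pos'];print(np.arctan2(s[1]+.0315,s[0]-.505)-.092)
import cv2
im=optics.read_camera("top")[:,:,::-1]
cv2.imwrite(f"pics/top3.png",cv2.resize(im[110:290,220:420],None,fx=3,fy=3,interpolation=2))
E
```

```text
time: 6.2
eef_pos: [0.4938, 0.0744, 0.1526]
tcp_rot: [0.999, 0.044, 0.003, -0.001]
contact_force: [6.7, 4.6, 0.8]
opening: 0.198
t 6.2 p [0.4938 0.0744 0.1526] yaw 0.088 tilt [ 0.007  0.002 -1.   ] F [6.7 4.6 0.8] op 0.2 q6 -0.14
1.5839432450980082
```

View pics/top3.png

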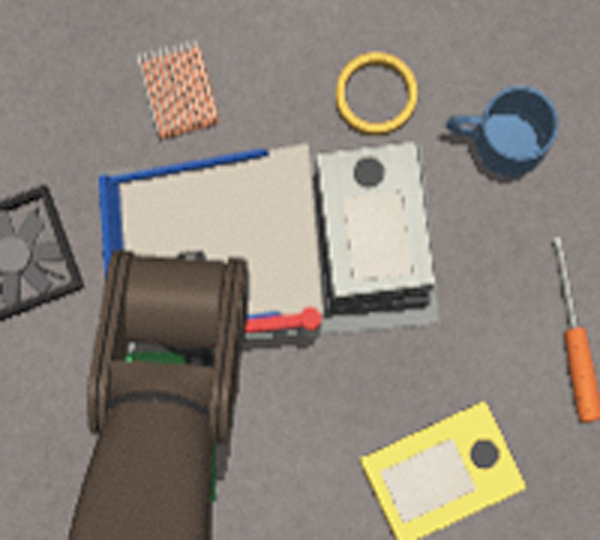

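```bash
python3 -m crank '0 0 0 0 0 0; 0 0 0 0 0 0; 0 0 0 0 0 0; 0 0 -30 0 0 0; 0 0 -50 0 0 0' 0.3; python3 -m crank '0 0 -20 0 0 0; 0 0 0 0 0 0'
python3 - <<'E'
from h import *
go(.607+.125*np.sin(.092),-.095-.125*np.cos(.092),.25,.1)
import cv2
im=optics.read_camera("scene")[:,:,::-1]
cv2.imwrite(f"pics/scene4.png",cv2.resize(im[100:310,230:460],None,fx=2.8,fy=2.8,interpolation=2))
E
```

```text
time: 6.88
eef_pos: [0.4896, 0.0739, 0.2296]
tcp_rot: [0.999, 0.046, -0.003, -0.0]
contact_force: [-0.1, 1.3, 1.2]
opening: 0.651
time: 7.12
eef_pos: [0.4924, 0.0739, 0.2533]
tcp_rot: [0.999, 0.046, 0.002, 0.0]
contact_force: [-0.1, 0.2, 0.6]
opening: 0.648
t 7.125 p [0.4924 0.0739 0.2533] yaw 0.092 tilt [ 0.004 -0.001 -1.   ] F [-0.1  0.2  0.6] op 0.65 q6 -0.15
tool mm [ 98.7 303.7   3.9] az -0.008
```

View pics/scene4.png

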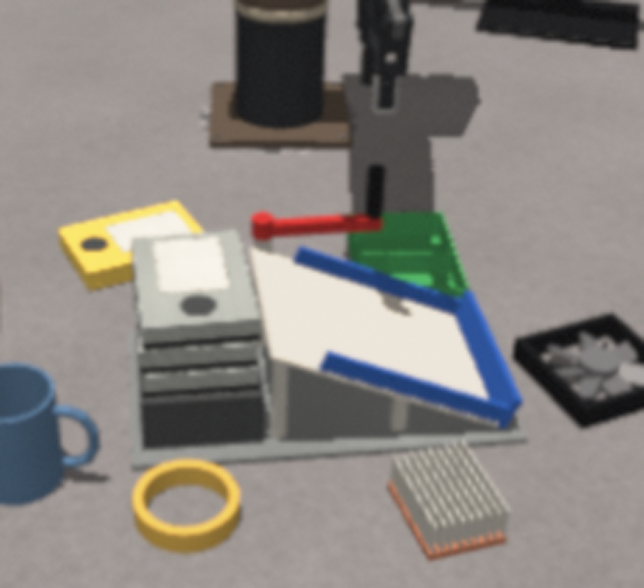

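```bash
python3 -m crank '16.5 50.5 0 0 0 0; 16.5 50.5 0 0 0 0; 16.5 50.5 0 0 0 0; 16.5 50.5 0 0 0 0; 16.5 50.5 0 0 0 0'; python3 -m crank '16.5 50.5 0 0 0 0; 0 0 0 0 0 0; 0 0 0 0 0 0';  python3 - <<'E'
from h import *
go(.607+.1*np.sin(.092),-.095-.1*np.cos(.092),.117,.1)
print(atz("top",(392,152),.095))
E
```

```text
time: 7.8
eef_pos: [0.5962, -0.171, 0.2484]
tcp_rot: [0.999, 0.046, -0.002, -0.001]
contact_force: [0.0, -0.1, 0.5]
opening: 0.651
time: 8.18
eef_pos: [0.6168, -0.218, 0.2488]
tcp_rot: [0.999, 0.046, -0.002, -0.001]
contact_force: [0.1, 0.9, -0.0]
opening: 0.65
t 8.175 p [ 0.6168 -0.218   0.2488] yaw 0.091 tilt [-0.004  0.002 -1.   ] F [ 0.1  0.9 -0. ] op 0.65 q6 -0.59
tool mm [  1.9 -23.  131.8] az -0.009
[ 0.71404988 -0.24409334  0.095     ]
```

```bash
python3 -m crank '2 0 40 0 0 -0.01; 0 0 50 0 0 0; 0 0 41 0 0 0; 0 0 0 0 0 0; 0 0 0 0 0 0';  python3 - <<'E'
from h import *
go(.607+.1*np.sin(.092),-.095-.1*np.cos(.092),.117,.1)
import cv2
for c in("scene","top"):
    im=optics.read_camera(c)[:,:,::-1]
    a=im[130:310,230:460] if c=="scene" else im[110:290,220:420]
    cv2.imwrite(f"pics/{c}5.png",cv2.resize(a,None,fx=3,fy=3,interpolation=2))
E
```

```text
time: 8.8
eef_pos: [0.6206, -0.2178, 0.1222]
tcp_rot: [0.999, 0.052, 0.001, 0.001]
contact_force: [0.2, 0.3, 0.6]
opening: 0.649
t 8.8 p [ 0.6206 -0.2178  0.1222] yaw 0.103 tilt [ 0.002 -0.001 -1.   ] F [0.2 0.3 0.6] op 0.65 q6 -0.59
tool mm [ -2.  -23.6   5.1] az 0.003
```

View pics/scene5.png

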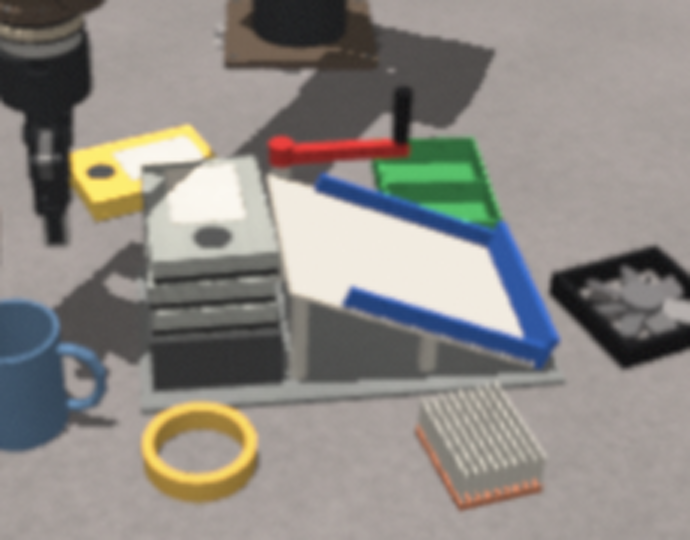

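View pics/top5.png

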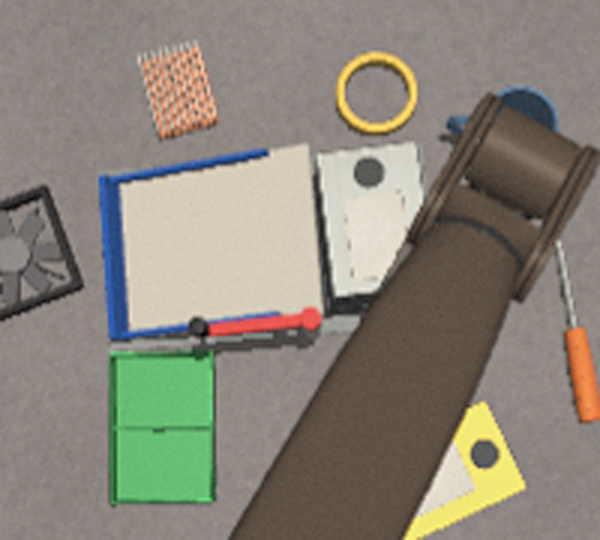

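```bash
python3 -m crank '-2 -15 6 0 0 0; 0 -15 0 0 0 0; 0 -10 0 0 0 0; 0 -8 0 0 0 0; 0 0 0 0 0 0';  python3 -c "
from h import *
st()"; python3 -m crank '0 -6 0 0 0 0; 0 -6 0 0 0 0; 0 -6 0 0 0 0; 0 -6 0 0 0 0; 0 0 0 0 0 0'
python3 - <<'E'
from h import *
st()
import cv2
im=optics.read_camera("scene")[:,:,::-1]
cv2.imwrite(f"pics/scene6.png",cv2.resize(im[130:310,230:460],None,fx=3,fy=3,interpolation=2))
E
```

```text
time: 9.52
eef_pos: [0.613, -0.17, 0.1144]
tcp_rot: [0.999, 0.051, 0.0, 0.0]
contact_force: [0.3, 0.5, 0.7]
opening: 0.65
t 9.525 p [ 0.613  -0.17    0.1144] yaw 0.103 tilt [ 0. -0. -1.] F [0.3 0.5 0.7] op 0.65 q6 -0.53
time: 10.15
eef_pos: [0.6105, -0.1465, 0.1143]
tcp_rot: [0.999, 0.051, -0.0, -0.0]
contact_force: [0.4, -1.6, 0.2]
opening: 0.651
t 10.15 p [ 0.6105 -0.1465  0.1143] yaw 0.102 tilt [-0.  0. -1.] F [ 0.4 -1.6  0.2] op 0.65 q6 -0.5
```

View pics/scene6.png

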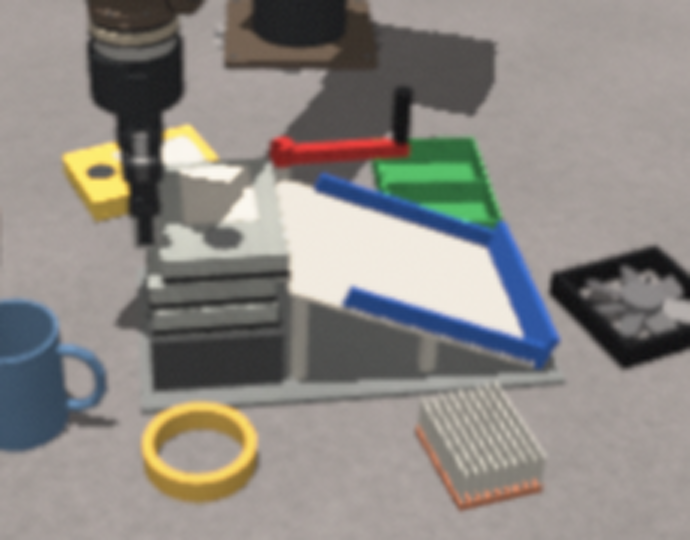

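```bash
python3 -m crank '0 -7 -2 0 0 0; 0 -7 0 0 0 0; 0 -7 0 0 0 0; 0 -7 0 0 0 0; 0 0 0 0 0 0'
python3 - <<'E'
from h import *
st()
import cv2
im=optics.read_camera("scene")[:,:,::-1]
cv2.imwrite(f"pics/scene7.png",cv2.resize(im[130:310,230:460],None,fx=3,fy=3,interpolation=2))
im=optics.read_camera("top")[:,:,::-1]
cv2.imwrite(f"pics/top7.png",cv2.resize(im[110:290,220:420],None,fx=3,fy=3,interpolation=2))
E
```

```text
time: 10.82
eef_pos: [0.6077, -0.1179, 0.1165]
tcp_rot: [0.999, 0.051, 0.0, -0.001]
contact_force: [0.9, -1.5, -1.4]
opening: 0.644
t 10.825 p [ 0.6077 -0.1179  0.1165] yaw 0.102 tilt [ 0.     0.001 -1.   ] F [ 0.9 -1.5 -1.4] op 0.64 q6 -0.46
```

View pics/scene7.png

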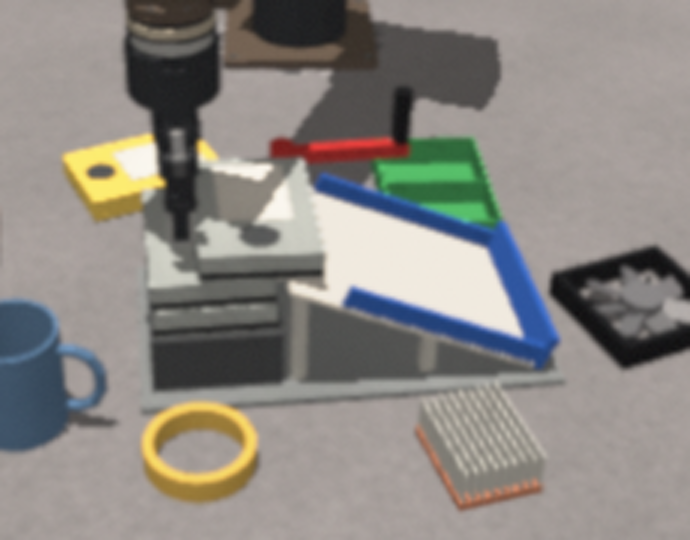

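View pics/top7.png

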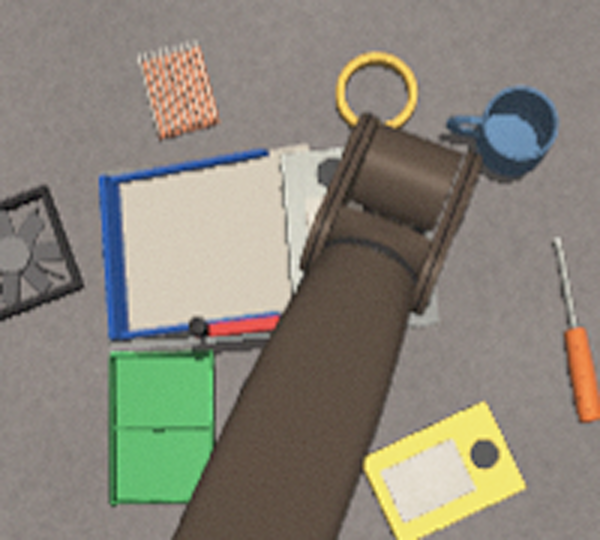

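Run:
```python
from h import *
import cv2
im=optics.read_camera("top")[:,:,::-1]
cv2.imwrite(f"pics/top7b.png",cv2.resize(im[150:222,286:366],None,fx=8,fy=8,interpolation=2))
p=atz("top",(283/3+220,152/3+110),.138);q=p[:2]-[.606,-.0943];c,s=np.cos(.092),np.sin(.092)
print(p,c*q[0]+s*q[1],-s*q[0]+c*q[1])
```

```text
[ 0.67390786 -0.00209438  0.138     ] 0.07609163566517585 0.08557696265149452
```

View pics/top7b.png

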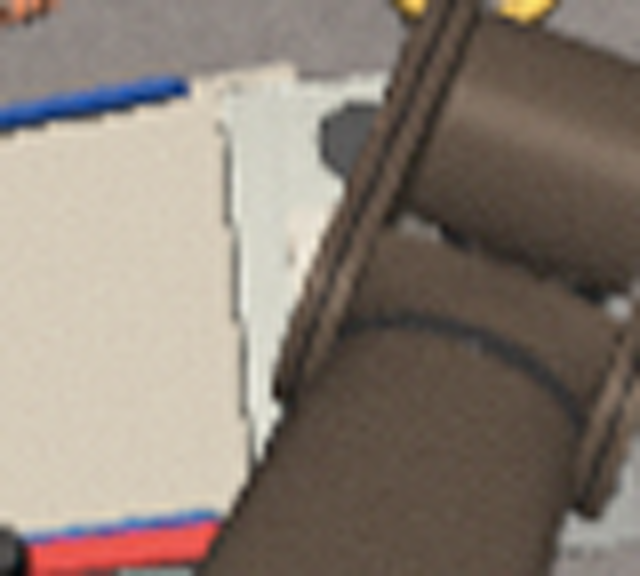

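```bash
python3 -m crank '0 -7 0 0 0 0; 0 -7 0 0 0 0; 0 -7 0 0 0 0; 0 -5 0 0 0 0; 0 0 0 0 0 0'
python3 - <<'E'
from h import *
st()
import cv2
im=optics.read_camera("scene")[:,:,::-1]
cv2.imwrite(f"pics/scene8.png",cv2.resize(im[130:310,230:460],None,fx=3,fy=3,interpolation=2))
E
```

```text
time: 11.6
eef_pos: [0.6065, -0.0942, 0.1186]
tcp_rot: [0.999, 0.051, 0.002, 0.002]
contact_force: [-0.3, -5.0, 3.8]
opening: 0.648
t 11.6 p [ 0.6065 -0.0942  0.1186] yaw 0.102 tilt [ 0.004 -0.003 -1.   ] F [-0.3 -5.   3.8] op 0.65 q6 -0.42
```

View pics/scene8.png

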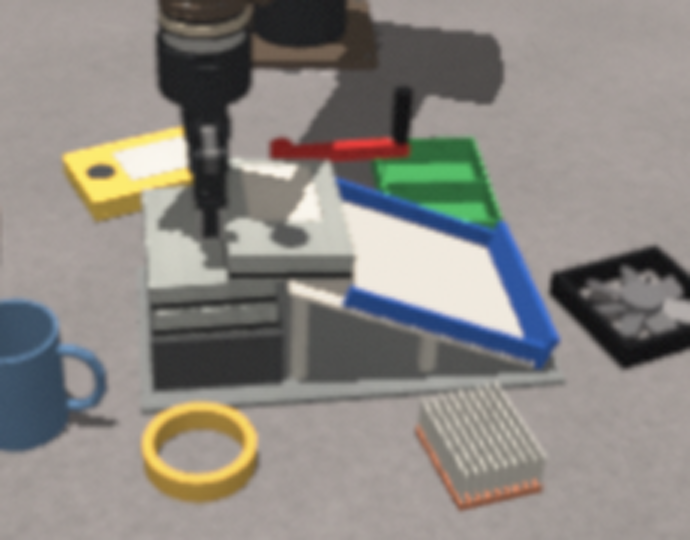

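```bash
python3 -m crank '0 -6 0 0 0 0; 0 -6 0 0 0 0; 0 -4 0 0 0 0; 0 0 0 0 0 0; 0 0 0 0 0 0'
python3 - <<'E'
from h import *
st()
import cv2
im=optics.read_camera("scene")[:,:,::-1]
cv2.imwrite(f"pics/scene9.png",cv2.resize(im[130:310,230:460],None,fx=3,fy=3,interpolation=2))
E
```

```text
time: 12.28
eef_pos: [0.6027, -0.0766, 0.1153]
tcp_rot: [0.999, 0.051, -0.001, -0.001]
contact_force: [0.4, 0.1, 0.9]
opening: 0.649
t 12.275 p [ 0.6027 -0.0766  0.1153] yaw 0.102 tilt [-0.002  0.001 -1.   ] F [0.4 0.1 0.9] op 0.65 q6 -0.4
```

View pics/scene9.png

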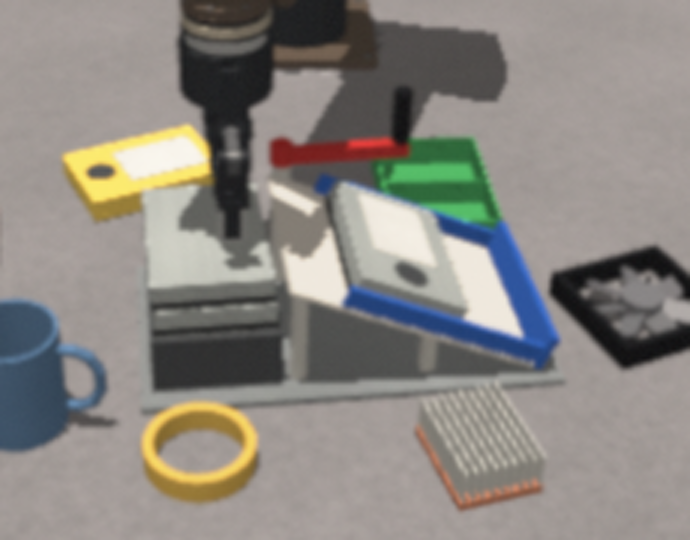

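It tipped and is sliding. I'll raise the tool and let the drive settle.

```bash
python3 -m crank '0 0 -20 0 0 0; 0 0 -40 0 0 0; 0 0 -40 0 0 0; 0 0 -30 0 0 0; 0 0 0 0 0 0'
python3 - <<'E'
from h import *
go(.494,.0745,.25,.1)
import cv2
im=optics.read_camera("scene")[:,:,::-1]
cv2.imwrite(f"pics/scene10.png",cv2.resize(im[130:310,230:460],None,fx=3,fy=3,interpolation=2))
im=optics.read_camera("top")[:,:,::-1]
cv2.imwrite(f"pics/top10.png",cv2.resize(im[110:290,220:420],None,fx=3,fy=3,interpolation=2))
E
```

```text
time: 12.95
eef_pos: [0.6054, -0.0778, 0.2517]
tcp_rot: [0.999, 0.051, 0.004, 0.001]
contact_force: [0.6, 0.1, -0.9]
opening: 0.651
t 12.95 p [ 0.6054 -0.0778  0.2517] yaw 0.102 tilt [ 0.009 -0.002 -1.   ] F [ 0.6  0.1 -0.9] op 0.65 q6 -0.4
tool mm [ -95.3 -162.9    0.4] az 0.002
```

View pics/scene10.png

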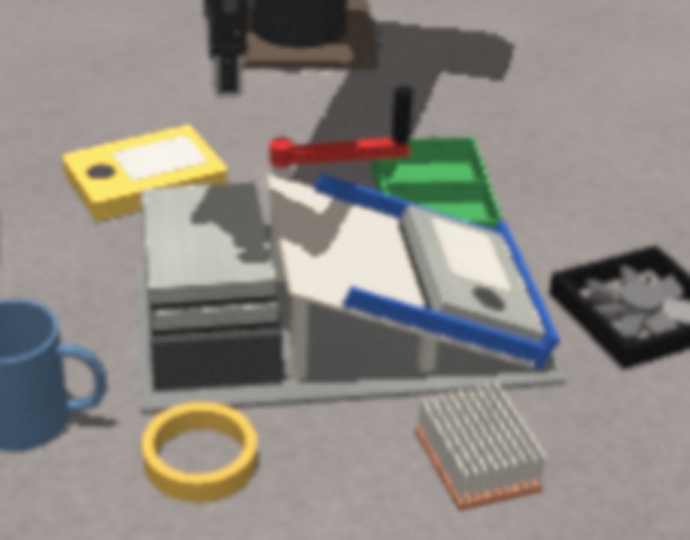

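View pics/top10.png

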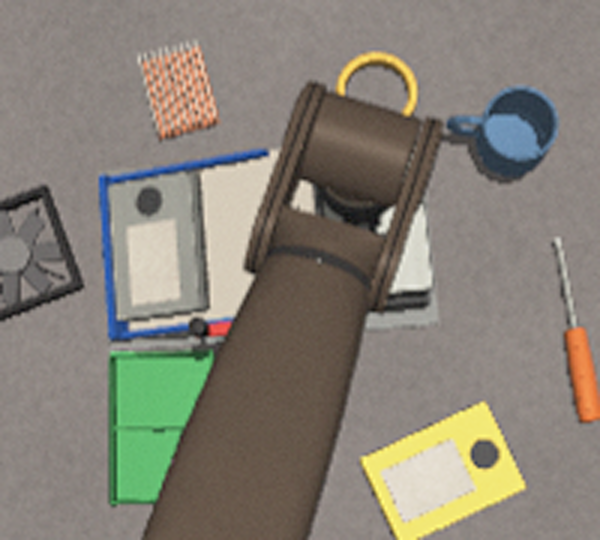

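```bash
python3 -m crank '-24 -41 0 0 0 0; -24 -41 0 0 0 0; -24 -41 0 0 0 0; -23 -40 0 0 0 0; 0 0 0 0 0 0'
python3 - <<'E'
from h import *
go(.494,.0755,.152,.1)
import cv2
im=optics.read_camera("scene")[:,:,::-1]
cv2.imwrite(f"pics/scene11.png",cv2.resize(im[170:250,330:430],None,fx=8,fy=7,interpolation=2))
im=optics.read_camera("top")[:,:,::-1]
cv2.imwrite(f"pics/top11.png",cv2.resize(im[110:290,220:420],None,fx=3,fy=3,interpolation=2))
E
```

```text
time: 13.68
eef_pos: [0.4899, 0.0772, 0.2443]
tcp_rot: [0.999, 0.053, -0.002, -0.0]
contact_force: [-0.5, 0.5, -0.0]
opening: 0.655
t 13.675 p [0.4899 0.0772 0.2443] yaw 0.106 tilt [-0.004  0.001 -1.   ] F [-0.5  0.5 -0. ] op 0.65 q6 -0.15
tool mm [ 4.3  2.2 92.3] az 0.006
```

View pics/scene11.png

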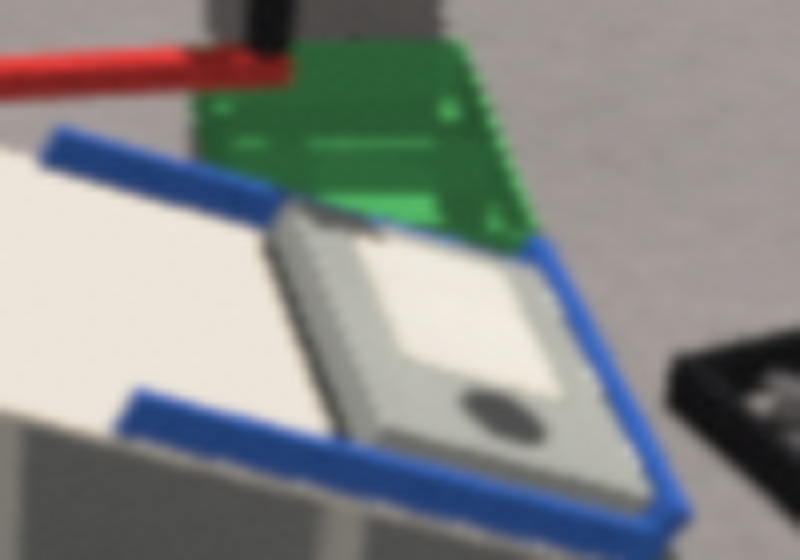

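View pics/top11.png

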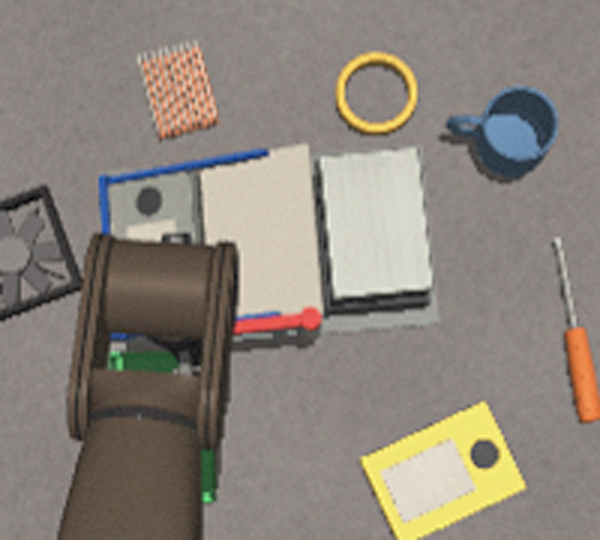

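```bash
python3 -m crank '4 2 32 0 0 0; 0 0 30 0 0 0; 0 0 30 0 0 0; 0 0 0 0 0 0' >/dev/null; python3 -m crank '0 0 0 0 0 0; 0 0 0 0 0 0; 0 0 0 0 0 0; 0 0 0 0 0 0' -1 25; python3 -m crank '10.5 0.6 0 0 0 0.1; 11 0.6 0 0 0 0.1; 11 0.6 0 0 0 0.1; 11 0.6 0 0 0 0.1; 0 0 0 0 0 0'
python3 - <<'E'
from h import *
th=.092+1.18
go(.505+.11*np.cos(th),-.0315+.11*np.sin(th),.152,th-np.pi/2)
s=readout.get_state()['eef_pos'];print(np.arctan2(s[1]+.0315,s[0]-.505)-.092)
E
```

```text
time: 14.78
eef_pos: [0.4976, 0.0734, 0.156]
tcp_rot: [0.999, 0.051, 0.002, 0.0]
contact_force: [0.6, -1.2, 4.6]
opening: 0.196
time: 15.4
eef_pos: [0.5407, 0.0686, 0.156]
tcp_rot: [0.989, -0.149, 0.001, 0.0]
contact_force: [-1.9, -1.9, 6.5]
opening: 0.202
t 15.4 p [0.5407 0.0686 0.156 ] yaw -0.299 tilt [ 0.002 -0.001 -1.   ] F [-1.9 -1.9  6.5] op 0.2 q6 0.24
tool mm [-4.6 -3.8  3.9] az -0.0
1.1366021612483173
```

```bash
python3 -m crank '11 0.4 0 0 0 0.1; 11 0.4 0 0 0 0.1; 11 0.4 0 0 0 0.1; 11 0.4 0 0 0 0.1; 0 0 0 0 0 0'
python3 - <<'E'
from h import *
th=.092+.74
go(.505+.11*np.cos(th),-.0315+.11*np.sin(th),.152,th-np.pi/2)
s=readout.get_state()['eef_pos'];print(np.arctan2(s[1]+.0315,s[0]-.505)-.092)
E
```

```text
time: 16.02
eef_pos: [0.5782, 0.0471, 0.1559]
tcp_rot: [0.94, -0.342, -0.0, 0.002]
contact_force: [-4.9, -4.1, 7.9]
opening: 0.204
t 16.025 p [0.5782 0.0471 0.1559] yaw -0.698 tilt [-0.001 -0.003 -1.   ] F [-4.9 -4.1  7.9] op 0.2 q6 0.61
tool mm [-1.1 -2.6  3.9] az 0.04
0.7289244112208336
```

```bash
python3 -m crank '11 0 0 0 0 0.1; 11 0 0 0 0 0.1; 11 0 0 0 0 0.1; 11 0.4 0 0 0 0.1; 11 0.6 0 0 0 0.1'; python3 -m crank '11 0.6 0 0 0 0.1; 11 0.6 0 0 0 0.1; 0 0 0 0 0 0'
python3 - <<'E'
from h import *
th=.092+.0
go(.505+.11*np.cos(th),-.0315+.11*np.sin(th),.152,th-np.pi/2)
s=readout.get_state()['eef_pos'];print(np.arctan2(s[1]+.0315,s[0]-.505)-.092)
E
```

```text
time: 16.65
eef_pos: [0.6072, 0.0039, 0.1558]
tcp_rot: [0.825, -0.564, -0.005, 0.005]
contact_force: [-19.0, -5.3, 13.9]
opening: 0.2
time: 17.02
eef_pos: [0.6123, -0.0169, 0.1557]
tcp_rot: [0.766, -0.643, -0.005, 0.005]
contact_force: [-19.6, -3.7, 15.0]
opening: 0.201
t 17.025 p [ 0.6123 -0.0169  0.1557] yaw -1.398 tilt [-0.015 -0.002 -1.   ] F [-19.6  -3.7  15. ] op 0.2 q6 1.21
tool mm [ 4.8 -1.5  3.7] az 0.081
0.04318627885015927
```

```bash
python3 -m crank '3 4 0 0 0 0.06; 3 2 0 0 0 0.02; 0 0 0 0 0 0; 0 0 0 0 0 0'
python3 - <<'E'
from h import *
st()
s=readout.get_state()['eef_pos'];print(np.arctan2(s[1]+.0315,s[0]-.505)-.092)
E
```

```text
time: 17.52
eef_pos: [0.6128, -0.0208, 0.1559]
tcp_rot: [0.74, -0.673, -0.0, -0.002]
contact_force: [-0.2, 3.6, 5.5]
opening: 0.201
t 17.525 p [ 0.6128 -0.0208  0.1559] yaw -1.477 tilt [ 0.002  0.003 -1.   ] F [-0.2  3.6  5.5] op 0.2 q6 1.27
0.006960467119036112
```

```bash
python3 -m crank '2 0 0 0 0 0; 2 0 0 0 0 0; 0 0 0 0 0 0; 0 0 0 0 0 0'; python3 -m crank '0 0 0 0 0 0; 0 0 0 0 0 0; 0 0 0 0 0 0; 0 0 -30 0 0 0; 0 0 -50 0 0 0' 0.6;  python3 -m crank '40 40 0 0 0 0; 50 50 0 0 0 0; 50 50 0 0 0 0; 40 40 0 0 0 0; 0 0 0 0 0 0'
python3 - <<'E'
from h import *
st()
import cv2
im=optics.read_camera("scene")[:,:,::-1]
cv2.imwrite(f"pics/scene12.png",cv2.resize(im[130:310,230:460],None,fx=3,fy=3,interpolation=2))
im=optics.read_camera("top")[:,:,::-1]
cv2.imwrite(f"pics/top12.png",cv2.resize(im[150:232,246:370],None,fx=6.4,fy=6.4,interpolation=cv2.INTER_CUBIC))
E
```

```text
time: 18.02
eef_pos: [0.6127, -0.021, 0.1559]
tcp_rot: [0.74, -0.673, -0.003, -0.004]
contact_force: [-0.6, 13.9, 6.7]
opening: 0.2
time: 18.65
eef_pos: [0.6109, -0.0266, 0.2321]
tcp_rot: [0.739, -0.674, -0.003, 0.002]
contact_force: [1.4, 0.4, -0.0]
opening: 0.802
time: 19.27
eef_pos: [0.4583, -0.2125, 0.2342]
tcp_rot: [0.737, -0.676, 0.0, 0.0]
contact_force: [0.1, 1.1, 0.0]
opening: 0.799
t 19.275 p [ 0.4583 -0.2125  0.2342] yaw -1.484 tilt [-0.    -0.001 -1.   ] F [0.1 1.1 0. ] op 0.8 q6 0.85
```

View pics/scene12.png

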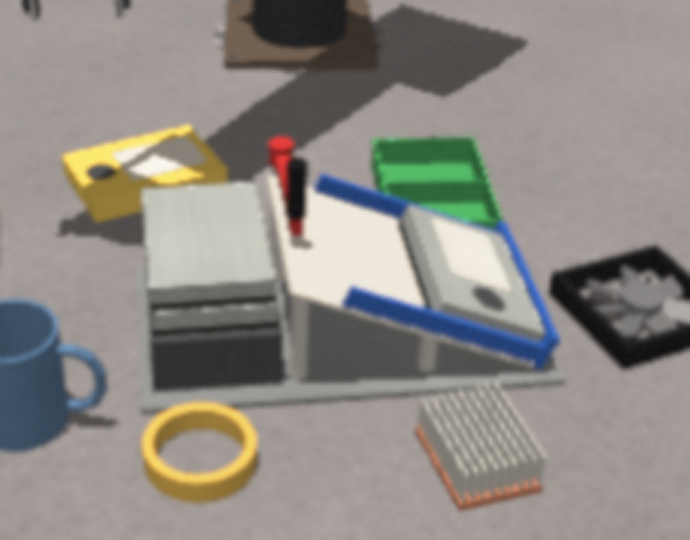

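View pics/top12.png

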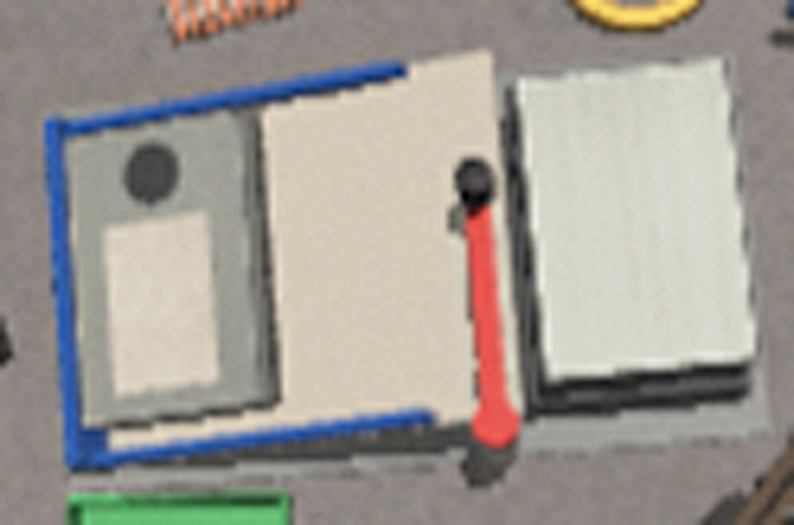

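Run:
```python
from h import *
T=lambda a:np.array(a)/6.4+[246,150]
ST=(.606,-.0943,.092);t=np.deg2rad(24)
top=T([(66,142),(238,112),(265,398),(84,424)])  # top-face corners (+x low,+x high,-x high,-x low)
def model(p):
    dx,y,yw=p;L=np.array([(.0735,.051),(.0735,-.051),(-.0735,-.051),(-.0735,.051)])
    c,s=np.cos(yw),np.sin(yw);u=np.c_[c*L[:,0]-s*L[:,1]+dx,s*L[:,0]+c*L[:,1]]
    P=np.c_[u[:,0],y+u[:,1]*np.cos(t)+.026*np.sin(t),.110-(y-.06)*np.tan(t)-u[:,1]*np.sin(t)+.026*np.cos(t)]
    return proj("top",tf(ST,P))
r=least_squares(lambda p:(model(p)-top).ravel(),[0,.224,0]);print(r.x,np.round(r.fun,1))
```

```text
[0.00199511 0.22070662 0.01704691] [-0.2 -0.2  0.2 -0.8 -0.3  0.5  0.2  0.6]
```

```bash
python3 -c "
from plant import ctrl
print(ctrl.sign_off())"
```

```text
the job is handed in; nothing more can be done
None
```

The job is done and handed in at about 19 s. No verdict came back.

**What I did:** I gripped the knob and swung the keeper open to about 1.58 rad. Then I pushed the top drive sideways with the open fingers until it tipped and slid down the chute. Finally I swung the keeper closed against its stop, let go and moved the arm away.

**Last checks:**

| Item | Last check | Limit |
|---|---|---|
| Drive's distance from the seat | about 4 mm | 15 mm |
| Drive's squareness to the chute | about 0.02 rad | 0.12 rad |
| Keeper angle | about 0.01 rad | 0.12 rad |

- **Drive tilt:** I only judged this from the pictures, where the drive lies flat on the slope. The fit above assumed the slope, so it does not confirm it.
- **Keeper:** the angle comes from the gripper's position at the stop, where pressing further only raised the force to 14 N. The picture after letting go shows it closed.
- **Lower drives and bystanders:** by eye they look unmoved. I did not measure the lower drives' shift.
- **Robot:** it was clear of everything at the end.

**Disagreements:**
- The two cameras differed by about 8 mm in the top drive's position along world x. I relied on the top camera.
- The force on the tool rose to about 25 N while closing the keeper, because my path was slightly too wide. I corrected it, and it stayed below the 120 N wrist limit.

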